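# Load a battery tester whose lock screw may have either thread

## Robot

A 6-joint arm with a two-finger parallel gripper is mounted at the origin on a cart in front of the work surface, level with it; the furniture and walls round the work are solid. World frame = base frame: x ahead of the robot, y to its left, z up, the work surface at z = 0. Lengths are in m, angles in rad, forces in N, time in s.
With the tool pointing down it reaches from about 0.3 to 0.775 m from the base axis. Payload 14.6 kg.
Tool frame: the origin (TCP) lies midway between the tips of the shut fingers; the grasp point (between the pads) lies 19 mm behind it; z points along the fingers, y is the line along which they close (so a half turn about z gives the same grasp; the last joint's range is limited). The gripper opens to 94 mm and grips with 3 to 60 N. Pads are 16 mm wide; open, the fingers measure 119 mm over their backs; the gripper's body (75 mm by 177 mm) begins 78 mm behind the grasp point.
Start: joints at [1.21, 0.3, 1.521, -0, 1.321, -0.067], TCP at [0.159, 0.526, 0.205] pointing down, gripper open.
Joint ranges: [-3.03, 3.03], [-0.79, 2.21], [0.23, 2.52], [-1.04, 4.18], [0, 3.07], [-2.55, 2.55]. Speed limits (rad/s): [2.22, 2.22, 2.57, 3.14, 3.14, 3.14].

## Interface

Orientations are given as a rotation vector (axis times angle).
In Python, from rig import * gives the robot as it stands. The module is installed in compiled form; this text tells all that it offers.
- The arm moves only by the shell command python3 -m creep 'ROWS'. ROWS is JSON, a list of rows, each a list of 7 numbers: the shift along the tool's x, y, z in cm, then the turn, a rotation vector about the tool's x, y, z in degrees, then the finger opening in cm, from 0 to 9.4. A call has 1 to 12 rows; each row is the pose to reach, as a shift and turn from the pose commanded when the call began, along the tool's axes at that moment; what a row does not reach only later rows make up. A row lasts 1/8 s, in which the tool goes at most 62.5 mm and 10.7 degrees, less where a joint would pass 70% of its speed; a pose out of reach is approached as far as the arm can. A call with a gripper value outside its range is refused whole. The fingers move at their own pace and stop on an object; the grip force is fixed at half the most. Time passes only in rows, so rows that repeat a pose let the fingers close. It gives the time, the measured TCP pose, the force, the opening and the grip force at its end, in the units of the state.
- sense(): the state, without advancing time (a new reading comes with each control period).
- grab_frame(name): name is "scene" or "top"; returns a dict with "color" (400x640x3 uint8, red, green, blue), "fx", "fy", "cx", "cy" (pixels), "rvec" (rotation vector, rad) and "tvec" (3), from world to camera coordinates, as OpenCV has them. Camera axes: x right, y down, z forward; pixel columns grow to the right and rows downward; lengths in m; the calibration is good to about 2 mm. A picture is of the moment at which its call begins. There is no depth.
- close_job(): hands the job in; it is judged then, once.
Trained networks look in the newest picture that a camera, given by its name, has taken for a name from the list of things; names that differ only in an ending like _2 or _b are one class to them, and where a whole thing is asked for, a point or a joint stands for the part that bears it (a point fixed in the world has none). Each returns a list of dicts, best first, with "conf" (0 to 1); they miss things now and then, are a little off and sometimes report something else, mostly with a low value. They report only what shows in the picture. A call takes as long as a camera call. They do not tell look-alikes from the thing itself.
- look_for(query, camera): "extent" ([left, top, right, bottom] in pixels, round what is visible of it).
- cut_out(query, camera): "region" (400x640 bool, what is visible of it) and "extent" ([left, top, right, bottom] in pixels, round what is visible of it).
The state is a dict: "clock": time; "joint_positions": joint angles; "dq": joint speeds; "tau": joint torques, N m; "position": TCP position; "ee_rot": TCP orientation; "wrist_force": force on the tool from outside, world axes, zero at the start; "wrist_torque": the same for the moment, N m; "grip_width": finger opening in m; "finger_force": force on a finger pad.
Only numpy, scipy, OpenCV 4.12 (cv2) and the standard library are available. Lean on these libraries where they do the work, as an engineer would, in place of code of your own. Each camera call takes 0.05 s, during which the arm holds its last target. There are 200 camera calls.

## Task

Load the orange and black block battery into the blue-hooded battery tester: turn the lever on top of the hood about a quarter turn to unlock the sled (nobody knows whether its thread is right- or left-hand, so try gently, feel which way gives and never force it), then draw the sled fully out by the red peg at its side and lay the battery flat in the pocket. Push the sled fully home again and turn the lever back so that it points straight out of the tester's open front and locks. Leave the other things on the bench alone.

Things in the scene. Friction and masses are not known exactly. Their poses are not given: they have to be found in the camera images.
- jig: Battery tester, fixed to the bench. Origin on the bench under its middle; x to its closed rear, -x out of its open front (roughly to the robot), y left, z up. Aluminium base x -120 to 90 mm, y +-46, 10 mm high. Blue hood x -8 to 90 mm, y +-39, top z 46 mm; on it a dark round collar, radius 36 mm, z 46 to 62 mm.
- lever_axis (a point): Point on the lever's upright axis at its arm's mid height: 40 mm to +x of the tester's origin, 70 mm above the bench. Here the black hub (28 mm diameter, z 62 to 80 mm). Under the hood it carries the dog that holds the sled; it turns back to 0 only with the sled home (it draws in the last few millimetres).
- lever (a joint): Lever angle, rad, counter-clockwise from above positive (ball goes to the tester's -y). At 0 (start: within 0.05) it is locked, arm to the tester's -x. It turns to 1.7 rad one way only, + or - by chance, not visible, and stops firmly after about 0.1 rad the other way. The sled is free from 1.1 rad on; turn to 1.3. It stays where left; resists with 0.12 N m, 2.5 N at 45 mm.
- lever_ball (a point): Centre of the red ball (18 mm diameter) at the end of the lever's arm, 62 mm from the axis, 70 mm above the bench. The arm is a steel bar 11 mm thick, level, from the black hub (28 mm diameter, z = 62 to 80 mm) to the ball.
- sled (a joint): How far the sled is drawn out (m): 0 fully home under the hood, 0.09 fully out at the front (both are hard stops). It slides along the tester's x axis with about 2 N of friction and stays where it is left; locked, it has about 2.5 mm of play.
- sled_peg (a point): Top centre of the upright red peg (14 mm diameter, z 20 to 58 mm) on the sled's ear, 90 mm to +y of the sled's middle line; the ear is a bar 16 mm wide, top at z 20 mm. Sled home: peg at x = +30 mm of the tester's origin; fully out: x = -60 mm. Push it from behind or from the front.
- sled_pocket (a point): Centre of the floor of the sled's pocket, 16 mm above the bench; axes as the tester's. Pocket 57 mm long (x), 33 mm wide (y), walls 5 mm high, 3 mm thick. Sled home, it is under the hood (roof underside z = 40 mm); fully out, its centre lies 52 mm in front of the hood.
- battery: Rectangular orange and black battery lying flat on the bench, 50 x 27 x 18 mm, about 45 g. Origin: centre of its underside; x along its 50 mm length (the solid body reaches from -25 to +22 mm), y across, z up. It fits the pocket either way round, length along the tester's x axis.
- green_board: Green circuit board, 48 x 62 x 10 mm, lying loose on the bench: leave alone. Origin: centre of its underside.
- pen: Dark marker pen, 12 x 134 x 12 mm, lying loose on the bench: leave alone. Origin: centre of its underside.
- flux_bottle: Small slim orange bottle with a blue needle cap, 18 x 28 x 94 mm, standing loose: leave alone. Origin: centre of its underside.
- solvent_dispenser: White round bottle, 59 mm diameter, 121 mm high, standing loose: leave alone. Origin: centre of its underside.
Not all that is in view belongs to the job. Of the things like the battery, leave any that is purple or turquoise; of the rest the smaller one is meant.

How it is judged:
By the outcome, as a careful person would: the job done as asked, in the order asked, and still so for the second after the job is handed in, with the robot touching nothing.
It also fails if it takes over 72 s, if anything falls off the work surface, if the arm or the gripper's body presses on something with over 40 N, if the wrist force passes 120 N, or if a joint passes its speed limit or range.

## Working session

There is one attempt and no reset: what is moved stays moved. The work goes in short steps, Python scripts to look and compute and a shell command to move; the robot and the scene stay as the last step left them, time stands still between calls to the robot, and variables do not carry over. Pictures are saved under pics/ and viewed, at most 10 in all, crops included, and the job is handed in when it is done.

```bash
mkdir -p pics; cat > h.py <<'E'
from rig import *
import numpy as np, cv2
from scipy.spatial.transform import Rotation as R
def ray(f,u,v,z):
    Rm=R.from_rotvec(f["rvec"]).as_matrix(); t=np.array(f["tvec"])
    d=Rm.T@np.array([(u-f["cx"])/f["fx"],(v-f["cy"])/f["fy"],1]); c=-Rm.T@t
    return c+d*(z-c[2])/d[2]
def proj(f,p):
    Rm=R.from_rotvec(f["rvec"]).as_matrix(); q=Rm@np.array(p)+np.array(f["tvec"])
    return np.array([f["fx"]*q[0]/q[2]+f["cx"],f["fy"]*q[1]/q[2]+f["cy"]])
def save(n,name): 
    f=grab_frame(n); cv2.imwrite(f"pics/{name}.png",f["color"][:,:,::-1]); return f
E
python3 - <<'E'
from h import *
for c in ["top","scene"]:
    f=save(c,c+"0"); print(c,[round(f[k],1) for k in("fx","fy","cx","cy")],np.round(f["rvec"],3),np.round(f["tvec"],3))
    print(-R.from_rotvec(f["rvec"]).as_matrix().T@f["tvec"])
    for q in ["battery","lever_ball","sled_peg","jig","lever","pen","green_board","flux_bottle","solvent_dispenser"]:
        for d in look_for(q,c)[:4]: print(q,round(d["conf"],2),np.round(d["extent"]))
s=sense(); print({k:np.round(v,3) for k,v in s.items()})
E
```

```text
top [385.1, 385.1, 319.2, 195.7] [ 2.102 -2.157  0.185] [0.052 0.489 1.103]
[0.29106224 0.04029452 1.17114822]
battery 0.63 [420. 195. 437. 214.]
battery 0.56 [262. 155. 310. 229.]
battery 0.51 [383. 215. 396. 237.]
battery 0.47 [390. 182. 406. 195.]
lever_ball 0.57 [288. 166. 300. 194.]
jig 0.89 [260. 156. 314. 227.]
jig 0.56 [388. 180. 405. 196.]
lever 0.7 [285. 165. 298. 192.]
pen 0.45 [209. 207. 215. 249.]
green_board 0.72 [346. 226. 367. 250.]
flux_bottle 0.6 [162. 172. 194. 200.]
flux_bottle 0.46 [462. 143. 479. 158.]
solvent_dispenser 0.95 [161. 172. 194. 201.]
scene [499.8, 499.8, 323.1, 197.2] [ 2.273 -0.997  0.389] [-0.308  0.336  1.322]
[-0.2490188  -0.60933319  1.23364561]
battery 0.76 [387. 266. 412. 282.]
battery 0.66 [342. 258. 367. 278.]
battery 0.59 [342. 223. 360. 236.]
battery 0.57 [378. 237. 393. 256.]
lever_ball 0.68 [303. 164. 321. 181.]
lever_ball 0.4 [213. 159. 247. 179.]
sled_peg 0.62 [298. 156. 315. 191.]
jig 0.74 [377. 239. 390. 254.]
jig 0.64 [277. 156. 341. 215.]
lever 0.47 [304. 164. 326. 181.]
green_board 0.83 [314. 242. 332. 260.]
flux_bottle 0.5 [463. 252. 478. 273.]
solvent_dispenser 0.69 [229. 112. 249. 149.]
{'clock': np.float64(1.0), 'joint_positions': array([ 1.21 ,  0.3  ,  1.521,  0.   ,  1.321, -0.067]), 'dq': array([ 0.001,  0.001, -0.001, -0.   , -0.002,  0.   ]), 'tau': array([-4.0000e-03, -5.3165e+01, -3.5293e+01,  7.1000e-02,  2.1000e-02,
       -0.0000e+00]), 'position': array([0.159, 0.526, 0.205]), 'ee_rot': array([-0.46 , -3.108,  0.   ]), 'wrist_force': array([ 0.687, -0.153, -0.131]), 'wrist_torque': array([ 0.044,  0.006, -0.024]), 'finger_force': np.float64(0.0), 'grip_width': np.float64(0.094)}
```

View pics/top0.png

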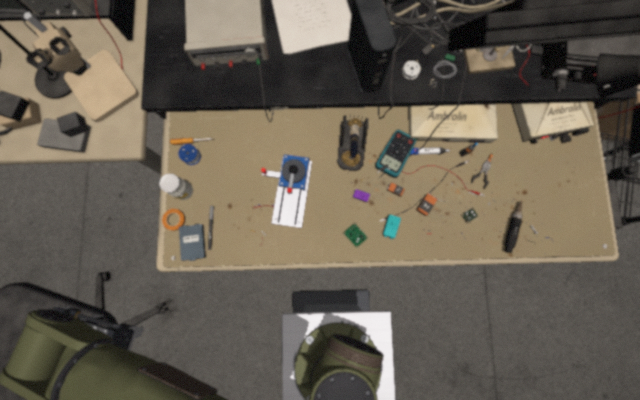

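View pics/scene0.png

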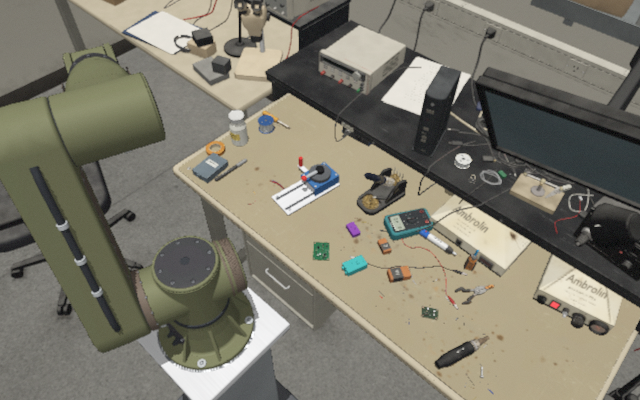

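The top view shows the jig around (292,190), with its front facing the robot (down). The smaller orange block is at (396,188), the larger at (427,205), and the purple and turquoise ones are decoys. I'll zoom in on the jig and the small block.

```bash
python3 - <<'E'
from h import *
ft=grab_frame("top"); fs=grab_frame("scene")
a=cv2.resize(ft["color"][145:240,245:340],(570,570),interpolation=cv2.INTER_CUBIC)
b=cv2.resize(ft["color"][165:225,375:413],(228,360),interpolation=cv2.INTER_CUBIC)
c=np.zeros((570,800,3),np.uint8); c[:,:570]=a; c[:360,570:798]=b
cv2.imwrite("pics/z0.png",c[:,:,::-1])
a=cv2.resize(fs["color"][145:220,265:350],(680,600),interpolation=cv2.INTER_CUBIC)
cv2.imwrite("pics/z1.png",a[:,:,::-1])
for q in ["battery","sled_peg","lever"]:
  for n,f in (("top",ft),("scene",fs)):
    for d in cut_out(q,n)[:5]:
        m=d["region"].astype(np.uint8); ys,xs=np.nonzero(m)
        P=np.array([ray(f,x,y,{"battery":.012,"sled_peg":.05,"lever":.07}[q])[:2] for x,y in zip(xs,ys)],np.float32)
        print(q,n,round(d["conf"],2),np.round(d["extent"]),len(xs),"rect",[np.round(v,3) for v in cv2.minAreaRect(P)],f["color"][ys,xs].mean(0).astype(int))
E
```

```text
battery top 0.64 [351. 188. 371. 199.] 150 rect [array([ 0.495, -0.089]), array([0.049, 0.03 ]), np.float64(67.558)] [125  73 145]
battery top 0.48 [388. 182. 406. 196.] 147 rect [array([ 0.511, -0.196]), array([0.048, 0.03 ]), np.float64(61.026)] [132  95  73]
battery top 0.48 [415. 194. 438. 214.] 299 rect [array([ 0.463, -0.287]), array([0.042, 0.07 ]), np.float64(53.426)] [129  94  72]
battery top 0.25 [264. 168. 283. 178.] 107 rect [array([0.571, 0.188]), array([0.06, 0.02]), np.float64(72.237)] [202 175 172]
battery scene 0.68 [378. 240. 395. 254.] 161 rect [array([ 0.513, -0.197]), array([0.053, 0.035]), np.float64(61.261)] [143 114  90]
battery scene 0.64 [386. 264. 412. 283.] 315 rect [array([ 0.464, -0.286]), array([0.046, 0.066]), np.float64(53.901)] [138 109  86]
battery scene 0.55 [344. 255. 367. 279.] 349 rect [array([ 0.401, -0.175]), array([0.048, 0.074]), np.float64(69.471)] [ 80 170 167]
sled_peg top 0.56 [262. 170. 284. 175.] 97 rect [array([0.562, 0.184]), array([0.057, 0.018]), np.float64(73.263)] [205 177 175]
lever top 0.7 [284. 166. 298. 193.] 118 rect [array([0.539, 0.116]), array([0.024, 0.081]), np.float64(86.54)] [98 79 80]
lever scene 0.53 [227. 111. 246. 150.] 541 rect [array([0.524, 0.454]), array([0.186, 0.056]), np.float64(52.591)] [166 163 151]
lever scene 0.45 [305. 166. 324. 182.] 74 rect [array([0.54 , 0.117]), array([0.024, 0.08 ]), np.float64(83.651)] [99 75 78]
```

View pics/z0.png

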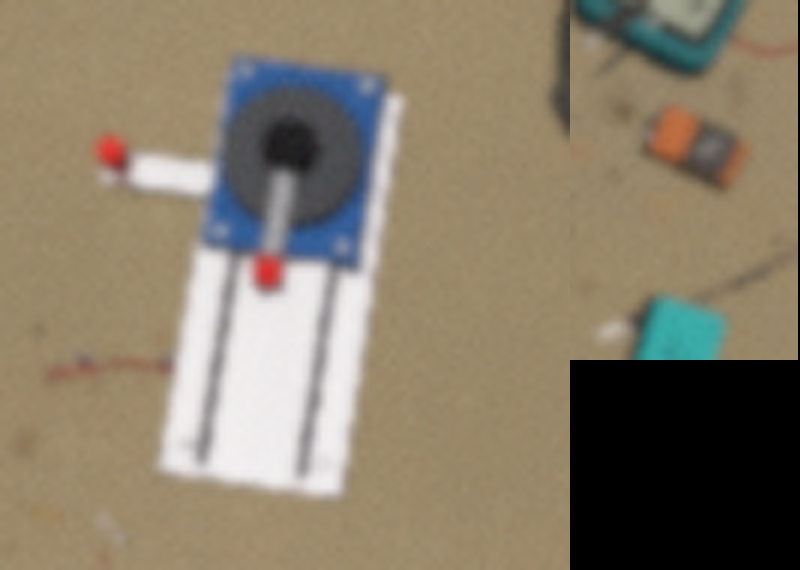

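View pics/z1.png

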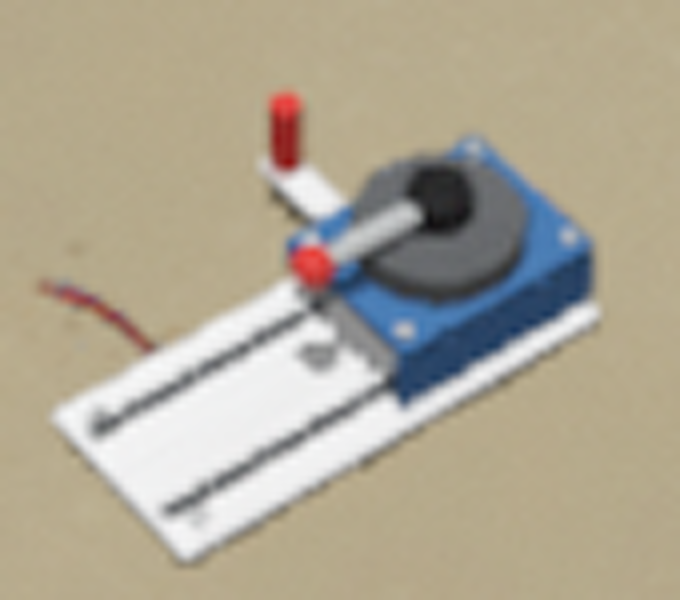

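The zoomed top view shows the locked lever pointing out of the front, with its ball at crop (268,272). The peg is at crop (112,150) and the base front corners are at (160,470) and (342,495). I'll fit the jig pose to these landmarks.

```bash
python3 - <<'E'
from h import *
from scipy.optimize import least_squares
ft=grab_frame("top"); fs=grab_frame("scene")
L=dict(bl=(-.12,.046,.01),br=(-.12,-.046,.01),hl=(.09,.039,.046),hr=(.09,-.039,.046),fr=(-.008,-.039,.046),peg=(.03,.09,.058),hub=(.04,0,.08))
T=dict(bl=(160,470),br=(342,495),hl=(235,58),hr=(388,76),fr=(357,270),peg=(112,150),hub=(291,147))
S=dict(bl=(55,415),br=(188,560),peg=(286,102),hub=(442,195),hr=(592,240),fr=(400,345))
obs=[(ft,L[k],((a+.5)/6+244.5,(b+.5)/6+144.5)) for k,(a,b) in T.items()]+[(fs,L[k],((a+.5)/8+264.5,(b+.5)/8+144.5)) for k,(a,b) in S.items()]
W=lambda p,l:np.array([p[0]+np.cos(p[2])*l[0]-np.sin(p[2])*l[1],p[1]+np.sin(p[2])*l[0]+np.cos(p[2])*l[1],l[2]])
def fit(o):
    return least_squares(lambda p:np.concatenate([proj(f,W(p,l))-uv for f,l,uv in o]),[.5,.1,0])
for o in (obs,obs[:7],obs[7:]):
    r=fit(o); print(np.round(r.x,4)); print(np.round(r.fun.reshape(-1,2),1).tolist())
p=fit(obs).x
for k,l in dict(axis=(.04,0,.07),ball=(-.022,0,.07),peg=(.03,.09,.058),pegout=(-.06,.09,.058),pocketout=(-.06,0,.016)).items(): print(k,np.round(W(p,l),4))
print("ball seen",ray(ft,268.5/6+244.5,272.5/6+144.5,.07),ray(fs,313/8+264.5,265/8+144.5,.07))
# battery by colour: intersect both views
X,Y=(570+645)/1,0
E
```

```text
[ 0.5267  0.1211 -0.1688]
[[0.0, -0.0], [-0.2, 0.2], [-0.3, -0.7], [-0.3, -0.2], [0.0, -1.0], [-0.3, -0.3], [-0.3, -0.6], [-0.7, 0.4], [-0.5, 0.4], [-0.1, 0.9], [-0.3, -0.8], [0.4, 1.1], [0.3, 1.8]]
[ 0.5255  0.1206 -0.1723]
[[0.1, 0.3], [-0.2, 0.6], [0.0, -0.4], [-0.0, 0.2], [0.2, -0.6], [-0.1, 0.0], [-0.0, -0.2]]
[ 0.5291  0.1228 -0.1611]
[[-0.4, -0.0], [-0.1, -0.2], [-0.2, 0.3], [-0.3, -1.5], [0.5, 0.3], [0.5, 1.1]]
axis [0.5662 0.1144 0.07  ]
ball [0.505  0.1248 0.07  ]
peg [0.5714 0.2048 0.058 ]
pegout [0.4827 0.2199 0.058 ]
pocketout [0.4676 0.1312 0.016 ]
ball seen [0.50473026 0.12637442 0.07      ] [0.50893733 0.12941965 0.07      ]
```

```bash
cat >> h.py <<'E'
J=(.5267,.1211,-.1688)
def W(l,p=J): return np.array([p[0]+np.cos(p[2])*l[0]-np.sin(p[2])*l[1],p[1]+np.sin(p[2])*l[0]+np.cos(p[2])*l[1],l[2]])
def loc(P,p=J):
    d=np.array(P)-[p[0],p[1],0]; c,s=np.cos(p[2]),np.sin(p[2]); return np.array([c*d[0]+s*d[1],-s*d[0]+c*d[1],d[2]])
def go(pos,ydeg):
    "shift cm, turn deg in tool axes to TCP pos with tool y at world heading ydeg, tool down"
    s=sense(); R0=R.from_rotvec(s["ee_rot"]); a=np.radians(ydeg)
    y=np.array([np.cos(a),np.sin(a),0]); z=np.array([0,0,-1.]); x=np.cross(y,z)
    R1=R.from_matrix(np.c_[x,y,z])
    d=R0.inv().apply(np.array(pos)-s["position"])*100; t=(R0.inv()*R1).as_rotvec(degrees=True)
    print("shift",np.round(d,2),"turn",np.round(t,1))
def st():
    s=sense(); print("t",round(s["clock"],2),"tcp",np.round(s["position"],4),"loc mm",np.round(loc(s["position"])*1e3,1),"yaw",np.round(np.degrees(np.arctan2(*R.from_rotvec(s["ee_rot"]).as_matrix()[1::-1,1])),1),"F",np.round(s["wrist_force"],1),"w",round(s["grip_width"],4),"j",np.round(s["joint_positions"],2))
E
python3 - <<'E'
from h import *
st()
go([.505,.1255,.13],80.3)
E
```

```text
t 1.5 tcp [0.1593 0.5264 0.2055] loc mm [-430.3  337.8  205.5] yaw 73.2 F [-1.3  0.5  0.3] w 0.0944 j [ 1.21  0.3   1.52 -0.    1.32 -0.07]
shift [-44.7  -28.36   7.55] turn [ 0.   0.  -7.1]
```

```bash
python3 -m creep '[[-5,-3.2,0.5,0,0,-1,4],[-10,-6.4,1,0,0,-2,4],[-15,-9.6,1.5,0,0,-3,4],[-20,-12.7,2,0,0,-4,4],[-25,-16,3,0,0,-5,4],[-30,-19,4,0,0,-6,4],[-35,-22.3,5,0,0,-7,4],[-40,-25.4,6,0,0,-7.1,4],[-44.7,-28.4,7.5,0,0,-7.1,4],[-44.7,-28.4,7.5,0,0,-7.1,4],[-44.7,-28.4,7.5,0,0,-7.1,4],[-44.7,-28.4,7.5,0,0,-7.1,4]]'; python3 - <<'E'
from h import *
st(); go([.505,.1258,.060],80.3); save("top","a1"); save("scene","a1s")
E
```

```text
clock: 3.0
position: [0.5045, 0.1261, 0.1309]
ee_rot: [0.264, 3.13, 0.0]
wrist_force: [0.2, 0.1, 0.2]
grip_width: 0.0401
finger_force: 0.0
t 3.0 tcp [0.5045 0.1261 0.1309] loc mm [-22.7   1.2 130.9] yaw 80.3 F [0.2 0.1 0.2] w 0.0401 j [ 0.17  0.31  1.69  0.    1.14 -1.23]
shift [-0.05 -0.02  7.09] turn [0. 0. 0.]
```

```bash
python3 -m creep '[[0,0,3,0,0,0,4],[0,0,6,0,0,0,4],[0,0,7,0,0,0,4],[0,0,7,0,0,0,2.4],[0,0,7,0,0,0,2.4],[0,0,7,0,0,0,2.4]]'; python3 -m creep '[[0,0.2,0,0,0,0,2.4],[0,0.4,0,0,0,0,2.4],[0,0.6,0,0,0,0,2.4],[0,0.6,0,0,0,0,2.4]]'; python3 - <<'E'
from h import *
st()
E
```

```text
clock: 3.85
position: [0.5053, 0.1253, 0.0614]
ee_rot: [0.266, 3.129, 0.001]
wrist_force: [0.0, -0.0, 1.1]
grip_width: 0.0241
finger_force: 0.0
clock: 4.35
position: [0.5059, 0.1312, 0.0604]
ee_rot: [-0.266, -3.13, 0.0]
wrist_force: [-0.4, 0.9, 0.2]
grip_width: 0.0243
finger_force: 0.0
t 4.35 tcp [0.5059 0.1312 0.0604] loc mm [-22.2   6.4  60.4] yaw 80.3 F [-0.4  0.9  0.2] w 0.0243 j [ 0.18  0.41  1.74 -0.    0.99 -1.22]
```

```bash
for i in 1 2 3; do :; done; python3 -m creep '[[0,0.2,0,0,0,0,2.4],[0,0.2,0,0,0,0,2.4]]'; python3 -m creep '[[0,0.2,0,0,0,0,2.4],[0,0.2,0,0,0,0,2.4]]'
```

```text
clock: 4.6
position: [0.5062, 0.1331, 0.0604]
ee_rot: [-0.266, -3.13, 0.0]
wrist_force: [-0.3, -0.7, 0.2]
grip_width: 0.0238
finger_force: 0.4
clock: 4.85
position: [0.5066, 0.1351, 0.0604]
ee_rot: [-0.266, -3.13, -0.0]
wrist_force: [-1.2, -0.4, -0.1]
grip_width: 0.0239
finger_force: 0.4
```

```bash
python3 -m creep '[[0,0.2,0,0,0,0,2.4],[0,0.2,0,0,0,0,2.4]]'; python3 -m creep '[[0,0.2,0,0,0,0,2.4],[0,0.2,0,0,0,0,2.4]]'; python3 -m creep '[[0,0.2,0,0,0,0,2.4],[0,0.2,0,0,0,0,2.4]]'
```

```text
clock: 5.1
position: [0.507, 0.1371, 0.0604]
ee_rot: [0.266, 3.13, 0.0]
wrist_force: [-1.0, -1.2, -0.9]
grip_width: 0.024
finger_force: 0.4
clock: 5.35
position: [0.5073, 0.1391, 0.0605]
ee_rot: [0.266, 3.13, 0.0]
wrist_force: [-0.8, -0.8, -0.9]
grip_width: 0.0239
finger_force: 0.3
clock: 5.6
position: [0.5077, 0.1411, 0.0605]
ee_rot: [0.266, 3.13, 0.0]
wrist_force: [-0.0, -0.7, 0.0]
grip_width: 0.0239
finger_force: 0.3
```

```bash
python3 -m creep '[[-0.2,0.25,0,0,0,5,2.4],[-0.38,0.47,0,0,0,10,2.4],[-0.5,0.75,0,0,0,15,2.4],[-0.62,1.04,0,0,0,20,2.4]]';  python3 -m creep '[[0,0,0,0,0,0,2.4]]'; python3 - <<'E'
from h import *
st(); f=save("top","b"); cv2.imwrite("pics/bz.png",cv2.resize(f["color"][145:240,245:340],(570,570))[:,:,::-1])
E
```

```text
clock: 6.1
position: [0.5156, 0.1501, 0.0605]
ee_rot: [0.81, 3.035, -0.0]
wrist_force: [0.5, -2.5, -1.2]
grip_width: 0.0243
finger_force: 0.9
clock: 6.22
position: [0.5156, 0.1503, 0.0605]
ee_rot: [0.805, 3.036, 0.0]
wrist_force: [-0.8, 0.2, -0.1]
grip_width: 0.0239
finger_force: 0.0
t 6.22 tcp [0.5156 0.1503 0.0605] loc mm [-15.9  26.9  60.5] yaw 60.3 F [-0.8  0.2 -0.1] w 0.0239 j [ 0.22  0.44  1.7   0.    1.   -0.84]
```

View pics/bz.png

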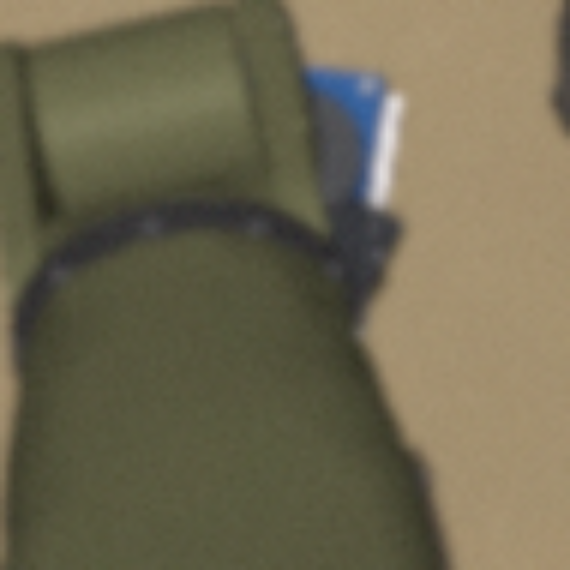

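The arm hides the lever in this picture. The force stayed under 3 N over a 25 mm move, so the lever gives toward the tester's +y. I'll continue along the arc.

```bash
python3 - <<'E'
from h import *
for ph in (.5,.65,.8,.95,1.1,1.25,1.4):
    go(W([.04-.062*np.cos(ph)+.003*np.sin(ph),.062*np.sin(ph)+.003*np.cos(ph),.0605]),80.3-np.degrees(ph))
E
```

```text
shift [-0.09  0.62 -0.  ] turn [0.  0.  8.7]
shift [-0.34  1.51  0.  ] turn [ 0.   0.  17.3]
shift [-0.73  2.36  0.  ] turn [ 0.   0.  25.9]
shift [-1.23  3.14  0.  ] turn [ 0.   0.  34.5]
shift [-1.85  3.84  0.  ] turn [ 0.  -0.  43.1]
shift [-2.56  4.43  0.  ] turn [ 0.  -0.  51.7]
shift [-3.36  4.92  0.  ] turn [ 0.  -0.  60.3]
```

```bash
python3 -m creep '[[-0.09,0.62,0,0,0,8.7,2.4],[-0.34,1.51,0,0,0,17.3,2.4],[-0.73,2.36,0,0,0,25.9,2.4],[-1.23,3.14,0,0,0,34.5,2.4],[-1.85,3.84,0,0,0,43.1,2.4],[-2.56,4.43,0,0,0,51.7,2.4],[-3.0,4.7,0,0,0,56,2.4],[-3.0,4.7,0,0,0,56,2.4],[-3.0,4.7,0,0,0,56,3.6],[-3.0,4.7,0,0,0,56,3.6],[-3.0,4.7,-2,0,0,56,3.6],[-3.0,4.7,-4,0,0,56,3.6]]'; python3 - <<'E'
from h import *
st()
go(W([.03,.09,.1]),80.3-90)
go(W([.03,.09,.03]),80.3-90)
E
```

```text
clock: 7.78
position: [0.5646, 0.176, 0.1009]
ee_rot: [-2.136, -2.304, 0.0]
wrist_force: [-0.9, 0.0, 0.9]
grip_width: 0.0364
finger_force: 0.0
t 7.78 tcp [0.5646 0.176  0.1009] loc mm [ 28.2  60.5 100.9] yaw 4.3 F [-0.9  0.   0.9] w 0.0364 j [ 0.24  0.49  1.51 -0.    1.14  0.16]
shift [2.82 0.89 0.09] turn [-0.  0. 14.]
shift [2.82 0.89 7.09] turn [-0.  0. 14.]
```

```bash
python3 -m creep '[[1.5,0.5,0,0,0,7,4.5],[2.8,0.9,0,0,0,14,4.5],[2.8,0.9,0,0,0,14,4.5],[2.8,0.9,3,0,0,14,4.5],[2.8,0.9,5.5,0,0,14,4.5],[2.8,0.9,7,0,0,14,4.5],[2.8,0.9,7,0,0,14,2.0],[2.8,0.9,7,0,0,14,2.0],[2.8,0.9,7,0,0,14,2.0],[2.8,0.9,7,0,0,14,2.0]]'; python3 - <<'E'
from h import *
st()
for x in (30,20,0,-20,-40,-58,-62):go(W([x/1e3,.09,.031]),-9.7)
E
```

```text
clock: 9.02
position: [0.572, 0.2048, 0.031]
ee_rot: [2.401, 2.025, 0.001]
wrist_force: [-0.2, -0.3, 0.6]
grip_width: 0.0202
finger_force: 0.0
t 9.03 tcp [0.572  0.2048 0.031 ] loc mm [30.6 90.1 31. ] yaw -9.7 F [-0.2 -0.3  0.6] w 0.0202 j [0.28 0.61 1.5  0.   1.03 0.45]
shift [-0.01 -0.06  0.  ] turn [ 0. -0. -0.]
shift [-0.01 -1.06  0.  ] turn [ 0. -0. -0.]
shift [-0.01 -3.06  0.  ] turn [ 0. -0. -0.]
shift [-0.01 -5.06 -0.  ] turn [ 0. -0. -0.]
shift [-0.01 -7.06 -0.  ] turn [ 0. -0. -0.]
shift [-0.01 -8.86 -0.  ] turn [ 0. -0. -0.]
shift [-0.01 -9.26 -0.  ] turn [ 0. -0. -0.]
```

```bash
python3 -m creep '[[0,-0.3,0,0,0,0,2],[0,-0.6,0,0,0,0,2],[0,-0.9,0,0,0,0,2],[0,-0.9,0,0,0,0,2]]'; python3 -c "
from h import *
st()"
```

```text
clock: 9.52
position: [0.5626, 0.2062, 0.0305]
ee_rot: [-2.402, -2.025, 0.0]
wrist_force: [1.0, -0.3, 0.1]
grip_width: 0.0199
finger_force: 0.1
t 9.53 tcp [0.5626 0.2062 0.0305] loc mm [21.1 90.  30.5] yaw -9.7 F [ 1.  -0.3  0.1] w 0.0199 j [0.29 0.6  1.53 0.   1.02 0.46]
```

```bash
python3 -m creep '[[0,-1,0,0,0,0,2],[0,-2,0,0,0,0,2],[0,-3,0,0,0,0,2],[0,-4,0,0,0,0,2],[0,-5,0,0,0,0,2],[0,-6,0,0,0,0,2],[0,-7,0,0,0,0,2],[0,-7.8,0,0,0,0,2],[0,-8.1,0,0,0,0,2],[0,-8.3,0,0,0,0,2],[0,-8.3,0,0,0,0,2]]'; python3 -c "
from h import *
st()"; python3 -m creep '[[0,-0.2,0,0,0,0,2],[0,-0.2,0,0,0,0,2]]'; python3 -c "
from h import *
st()"
```

```text
clock: 10.9
position: [0.4809, 0.2202, 0.0304]
ee_rot: [-2.402, -2.025, 0.001]
wrist_force: [-0.3, -0.9, -0.0]
grip_width: 0.0203
finger_force: 0.1
t 10.9 tcp [0.4809 0.2202 0.0304] loc mm [-61.8  90.   30.4] yaw -9.7 F [-0.3 -0.9 -0. ] w 0.0203 j [0.36 0.47 1.74 0.   0.94 0.53]
clock: 11.15
position: [0.4799, 0.2204, 0.0305]
ee_rot: [2.401, 2.024, 0.003]
wrist_force: [7.6, -1.3, -3.4]
grip_width: 0.0201
finger_force: 4.2
t 11.15 tcp [0.4799 0.2204 0.0305] loc mm [-62.8  90.   30.5] yaw -9.7 F [ 7.6 -1.3 -3.4] w 0.0201 j [ 0.36  0.47  1.74 -0.    0.93  0.53]
```

```bash
python3 -m creep '[[0,0.2,0,0,0,0,4],[0,0.2,0,0,0,0,4],[0,0.2,-3,0,0,0,5],[0,0.2,-8,0,0,0,5],[0,0.2,-12,0,0,0,5],[0,0.2,-12,0,0,0,5]]'; python3 - <<'E'
from h import *
st()
from scipy.optimize import least_squares
ft=grab_frame("top"); fs=grab_frame("scene")
ft["color"]=cv2.imread("pics/top0.png")[:,:,::-1]; fs["color"]=cv2.imread("pics/scene0.png")[:,:,::-1]
# silhouette fit: contrast segmentation against bench colour, box hull of 47x27x18
ms=[]
for f,(u0,v0,u1,v1) in ((ft,(384,178,410,200)),(fs,(372,234,398,259))):
    lab=cv2.cvtColor(np.ascontiguousarray(f["color"]),cv2.COLOR_RGB2LAB).astype(float)
    sub=lab[v0:v1,u0:u1]; bg=np.median(sub.reshape(-1,3),0)
    d=np.linalg.norm(sub-bg,axis=2); m=np.zeros(d.shape,np.uint8); m[d>18]=1
    n,l,s,c=cv2.connectedComponentsWithStats(m); k=1+np.argmax(s[1:,4]); m=(l==k)
    ms.append((f,u0,v0,cv2.GaussianBlur(m.astype(np.float32),(0,0),.7),m)); print(s[k]); print("\n".join("".join(".#"[int(x)] for x in r) for r in m))
def res(p):
    out=[]
    for f,u0,v0,m,_ in ms:
        P=[proj(f,[p[0]+np.cos(p[2])*a-np.sin(p[2])*b,p[1]+np.sin(p[2])*a+np.cos(p[2])*b,h]) for a in(-.025,.022) for b in(-.0135,.0135) for h in(0,.018)]
        q=(np.array(P)-[u0,v0]+.5)*8
        H=cv2.convexHull(q.astype(np.float32)).astype(np.int32)
        r=np.zeros((m.shape[0]*8,m.shape[1]*8),np.float32); cv2.fillConvexPoly(r,H,1)
        r=cv2.GaussianBlur(cv2.resize(r,m.shape[::-1],interpolation=cv2.INTER_AREA),(0,0),.7); out.append((r-m).ravel())
    return (np.concatenate(out)**2).sum()
from scipy.optimize import minimize
for a0 in (61,69,241,249):
    r=minimize(res,[.512,-.196,np.radians(a0)],method="Nelder-Mead",options=dict(initial_simplex=[[.512,-.196,np.radians(a0)],[.515,-.196,np.radians(a0)],[.512,-.193,np.radians(a0)],[.512,-.196,np.radians(a0+8)]]))
    print(r.x[:2].round(4),np.degrees(r.x[2]).round(1),r.fun.round(2))
for n in("top","scene"): save(n,"c"+n)
E
```

```text
clock: 11.9
position: [0.482, 0.2207, 0.1532]
ee_rot: [2.401, 2.024, 0.007]
wrist_force: [0.2, -0.2, -0.4]
grip_width: 0.0498
finger_force: 0.0
t 11.9 tcp [0.482  0.2207 0.1532] loc mm [-60.8  90.7 153.2] yaw -9.7 F [ 0.2 -0.2 -0.4] w 0.0498 j [0.36 0.3  1.64 0.   1.19 0.53]
[  3   5  17  14 155]
..........................
..........................
..........................
..........................
..........................
.......##.................
....#######...............
....###########...........
....#############.........
.....##############.......
....################......
...#################......
...#################......
....################......
......#############.......
........###########.......
..........########........
............######........
..............####........
..........................
..........................
..........................
[  5   2  15  19 172]
..........................
..........................
......###.................
......###.................
.......##..##.............
.......#######............
......#########...........
.....##########...........
.....############.........
.....############.........
......############........
......######.#..##........
......#######..####.......
.......############.......
.......############.......
........###########.......
........############......
.........###########......
.........##########.......
..........########........
...........####...........
..........................
..........................
..........................
..........................
[ 0.5121 -0.1928] 62.9 16.45
[ 0.5124 -0.1925] 62.9 16.6
[ 0.511  -0.1957] 242.8 16.53
[ 0.511  -0.1956] 242.8 16.53
```

```bash
python3 - <<'E'
from h import *
go([.5116,-.1942,.10],-27); go([.5116,-.1942,.0075],-27)
a=[cv2.imread(f"pics/c{n}.png") for n in("top","scene")]
c=np.hstack([cv2.resize(a[0][150:240,245:340],(400,380)),cv2.resize(a[1][140:225,255:345],(400,380))]); cv2.imwrite("pics/cz.png",c)
E
```

```text
shift [-40.29  10.08   4.93] turn [-0.1  0.1 17.3]
shift [-40.28  10.1   14.18] turn [-0.1  0.1 17.3]
```

View pics/cz.png

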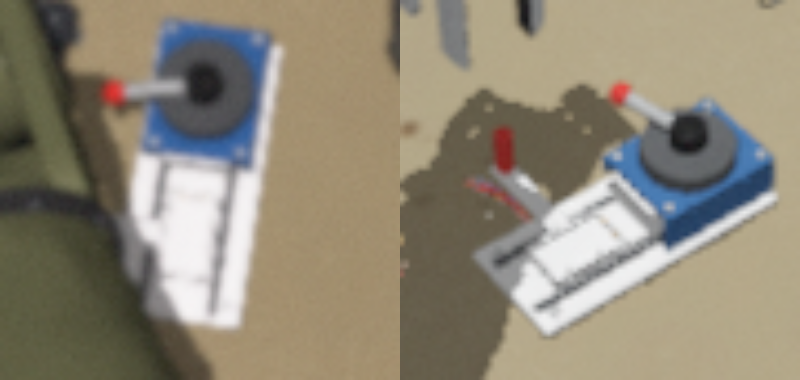

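The lever now sits at about a quarter turn toward +y, with its ball at crop (113,92). The sled is drawn out and the empty pocket shows clear of the hood around crop (195,220). Next I'll fetch the battery.

```bash
python3 -m creep '[[-5,1.2,0,0,0,3,5],[-10,2.5,0,0,0,6,5],[-15,3.8,0,0,0,9,5],[-20,5,0,0,0,12,5],[-25,6.3,0,0,0,15,5],[-30,7.5,1,0,0,17.3,5],[-35,8.8,2,0,0,17.3,5],[-40.3,10.1,4,0,0,17.3,5],[-40.3,10.1,5,0,0,17.3,5],[-40.3,10.1,5,0,0,17.3,5],[-40.3,10.1,5,0,0,17.3,5]]'; python3 - <<'E'
from h import *
st();go([.5116,-.1942,.0075],-27)
f=save("scene","d")
cv2.imwrite("pics/dz.png",cv2.resize(f["color"][190:290,330:450],(720,600)))
E
```

```text
clock: 13.48
position: [0.5127, -0.1931, 0.1007]
ee_rot: [2.678, 1.642, 0.0]
wrist_force: [-0.8, -0.6, 0.7]
grip_width: 0.0501
finger_force: 0.0
t 13.47 tcp [ 0.5127 -0.1931  0.1007] loc mm [  38.9 -312.1  100.7] yaw -27.0 F [-0.8 -0.6  0.7] w 0.0501 j [-0.43  0.4   1.64  0.    1.1   0.04]
shift [-0.15 -0.04  9.32] turn [ 0. -0.  0.]
```

```bash
python3 -m creep '[[-0.1,0,4,0,0,0,5],[-0.1,0,7,0,0,0,5],[-0.1,0,9.3,0,0,0,5],[-0.1,0,9.3,0,0,0,5],[-0.1,0,9.3,0,0,0,2],[-0.1,0,9.3,0,0,0,2],[-0.1,0,9.3,0,0,0,2],[-0.1,0,9.3,0,0,0,2]]'; python3 -m creep '[[0,0,0,0,0,0,2],[0,0,0,0,0,0,2],[0,0,-2,0,0,0,2],[0,0,-5,0,0,0,2],[0,0,-5,0,0,0,2]]'; python3 - <<'E'
from h import *
st(); f=save("scene","e"); cv2.imwrite("pics/ez.png",cv2.resize(f["color"][190:280,330:440],(720,600))[:,:,::-1])
E
```

```text
clock: 14.52
position: [0.5125, -0.1951, 0.0084]
ee_rot: [2.678, 1.64, 0.001]
wrist_force: [-0.3, 1.2, 7.0]
grip_width: 0.0259
finger_force: 30.0
clock: 15.15
position: [0.513, -0.1954, 0.0594]
ee_rot: [2.677, 1.639, 0.003]
wrist_force: [-0.3, 0.9, -0.1]
grip_width: 0.0259
finger_force: 30.0
t 15.15 tcp [ 0.513  -0.1954  0.0594] loc mm [  39.6 -314.3   59.4] yaw -27.0 F [-0.3  0.9 -0.1] w 0.0259 j [-0.43  0.46  1.67  0.    1.01  0.04]
```

View pics/ez.png

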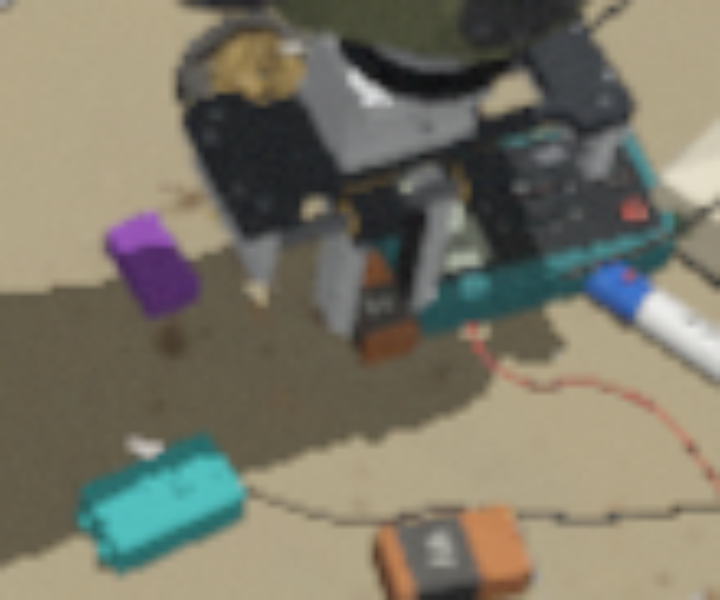

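The picture shows the small orange battery held between the fingers around crop (385,310), with the decoys undisturbed. I'll carry it over the pocket next.

```bash
python3 - <<'E'
from h import *
go(W([-.06,0,.12]),-99.7)
E
```

```text
shift [ 27.03 -18.8   -6.23] turn [ 0.1 -0.1 72.7]
```

```bash
python3 -m creep '[[0,0,-3,0,0,0,2],[0,0,-6,0,0,0,2],[4,-2.8,-6.2,0,0,9,2],[8,-5.6,-6.2,0,0,18,2],[12,-8.4,-6.2,0,0,27,2],[16,-11,-6.2,0,0,37,2],[20,-13.9,-6.2,0,0,46,2],[24,-16.7,-6.2,0,0,55,2],[27,-18.8,-6.2,0,0,64,2],[27,-18.8,-6.2,0,0,72.7,2],[27,-18.8,-6.2,0,0,72.7,2],[27,-18.8,-6.2,0,0,72.7,2]]'; python3 - <<'E'
from h import *
st(); go(W([-.06,0,.04]),-99.7); go(W([-.06,0,.0245]),-99.7)
E
```

```text
clock: 16.7
position: [0.4671, 0.1306, 0.1189]
ee_rot: [3.13, -0.262, -0.001]
wrist_force: [0.1, 0.6, -0.6]
grip_width: 0.026
finger_force: 30.0
t 16.7 tcp [0.4671 0.1306 0.1189] loc mm [-60.4  -0.7 118.9] yaw -99.6 F [ 0.1  0.6 -0.6] w 0.026 j [ 0.2   0.25  1.8  -0.    1.09  1.93]
shift [ 0.04 -0.07  7.89] turn [0.  0.1 0.1]
shift [ 0.04 -0.07  9.44] turn [0.  0.1 0.1]
```

Lower to just above the walls, then look to check the alignment.

```bash
python3 -m creep '[[0,-0.1,4,0,0,0,2],[0,-0.1,7.5,0,0,0,2],[0,-0.1,8.5,0,0,0,2],[0,-0.1,8.5,0,0,0,2]]'; python3 - <<'E'
from h import *
st(); go(W([-.06,0,.0245]),-99.7)
f=save("scene","g"); b=cv2.resize(f["color"][150:230,265:340],(562,600),interpolation=cv2.INTER_CUBIC)
def d(l,col):
    q=[((proj(f,W(p))-[265,150]+.5)*7.5).astype(int) for p in l]; cv2.polylines(b,[np.array(q)],True,col,1)
d([(-.06+a,c,.021) for a,c in((-.0285,-.0165),(-.0285,.0165),(.0285,.0165),(.0285,-.0165))],(255,0,255))
d([(-.0605+a,c,.0435-.01) for a,c in((-.025,-.0135),(-.025,.0135),(.025,.0135),(.025,-.0135))],(0,255,255))
cv2.imwrite("pics/gz.png",b[:,:,::-1])
E
```

```text
clock: 17.2
position: [0.4675, 0.1317, 0.0346]
ee_rot: [3.13, -0.266, -0.001]
wrist_force: [-0.4, 0.4, 0.6]
grip_width: 0.0262
finger_force: 30.0
t 17.2 tcp [0.4675 0.1317 0.0346] loc mm [-60.1   0.5  34.6] yaw -99.7 F [-0.4  0.4  0.6] w 0.0262 j [ 0.2   0.38  1.86 -0.    0.9   1.94]
shift [0.01 0.05 1.01] turn [0. 0. 0.]
```

View pics/gz.png

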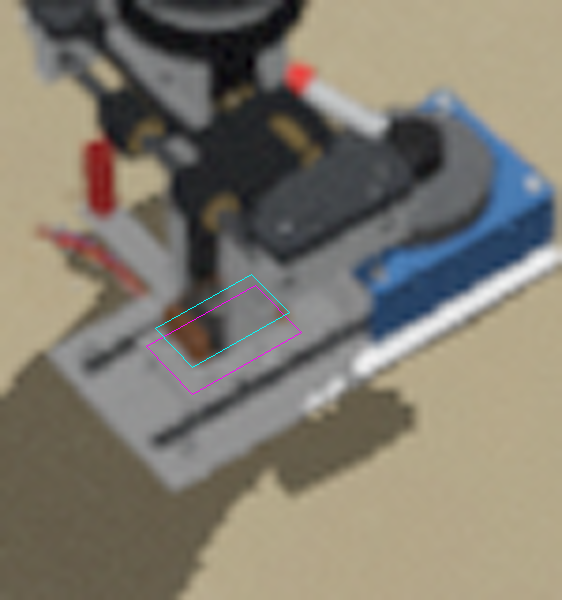

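The battery hangs over the pocket (cyan is the battery, magenta the pocket model). I'll check the lateral pose against the slots, which are symmetric about the centre line.

```bash
python3 - <<'E'
from h import *
ft=grab_frame("top"); fs=grab_frame("scene")
for a in ((235,262),(203,460),(333,265),(303,475),(160,470),(342,495)): print("top",(loc(ray(ft,(a[0]+.5)/6+244.5,(a[1]+.5)/6+144.5,.01))*1e3).round(1))
for a in ((100,425),(310,318),(170,510),(385,387)): print("scene",(loc(ray(fs,(a[0]+.5)/8+264.5,(a[1]+.5)/8+144.5,.01))*1e3).round(1))
for a in ((90,367),(155,440),(350,330)): print("scene2",(loc(ray(fs,(a[0]+.5)/7.5+264.5,(a[1]+.5)/7.5+149.5,.01))*1e3).round(1))
E
```

```text
top [-9.1 25.6 10. ]
top [-111.9   25.5   10. ]
top [ -3.5 -24.3  10. ]
top [-112.2  -25.7   10. ]
top [-120.    46.1   10. ]
top [-119.4  -46.6   10. ]
scene [-105.9   31.1   10. ]
scene [-5.2 26.3 10. ]
scene [-108.9  -21.2   10. ]
scene [ -3.3 -21.7  10. ]
scene2 [-109.1   29.3   10. ]
scene2 [-110.2  -19.8   10. ]
scene2 [ -8.7 -21.   10. ]
```

```bash
python3 -m creep '[[0,-0.05,0.3,0,0,0,2],[0,-0.05,0.5,0,0,0,2],[0,-0.05,0.5,0,0,0,2]]'; python3 -m creep '[[0,0,0.2,0,0,0,2],[0,0,0.3,0,0,0,2],[0,0,0.3,0,0,0,2]]'
```

```text
clock: 17.73
position: [0.4675, 0.1324, 0.0294]
ee_rot: [3.13, -0.267, -0.0]
wrist_force: [0.8, -0.2, -0.3]
grip_width: 0.0264
finger_force: 30.0
clock: 18.1
position: [0.4674, 0.1325, 0.0263]
ee_rot: [3.13, -0.266, -0.0]
wrist_force: [0.0, 0.0, 0.4]
grip_width: 0.0257
finger_force: 30.0
```

```bash
python3 -m creep '[[0,0,0.1,0,0,0,2],[0,0,0.15,0,0,0,2],[0,0,0.15,0,0,0,2]]'; python3 -m creep '[[0,0,0,0,0,0,3.6],[0,0,0,0,0,0,3.6],[0,0,0,0,0,0,3.6],[0,0,-2,0,0,0,3.6],[0,0,-6,0,0,0,4],[0,0,-11,0,0,0,4],[0,-6,-13,0,0,0,4],[0,-12,-13,0,0,0,4],[0,-16,-13,0,0,0,4],[0,-16,-13,0,0,0,4]]'; python3 - <<'E'
from h import *
st()
a=[save(n,"k"+n)["color"] for n in("top","scene")]
c=np.hstack([cv2.resize(a[0][150:240,245:340],(400,380),interpolation=cv2.INTER_CUBIC),cv2.resize(a[1][140:225,255:345],(400,380),interpolation=cv2.INTER_CUBIC)]); cv2.imwrite("pics/kz.png",c[:,:,::-1])
E
```

```text
clock: 18.48
position: [0.4675, 0.1325, 0.0249]
ee_rot: [3.13, -0.267, -0.0]
wrist_force: [0.2, -0.2, -1.8]
grip_width: 0.026
finger_force: 30.0
clock: 19.73
position: [0.4942, 0.2922, 0.1544]
ee_rot: [3.131, -0.262, -0.001]
wrist_force: [-1.0, -0.6, 0.4]
grip_width: 0.04
finger_force: 0.0
t 19.73 tcp [0.4942 0.2922 0.1544] loc mm [-60.8 163.2 154.4] yaw -99.6 F [-1.  -0.6  0.4] w 0.04 j [0.47 0.4  1.51 0.   1.23 2.21]
```

View pics/kz.png

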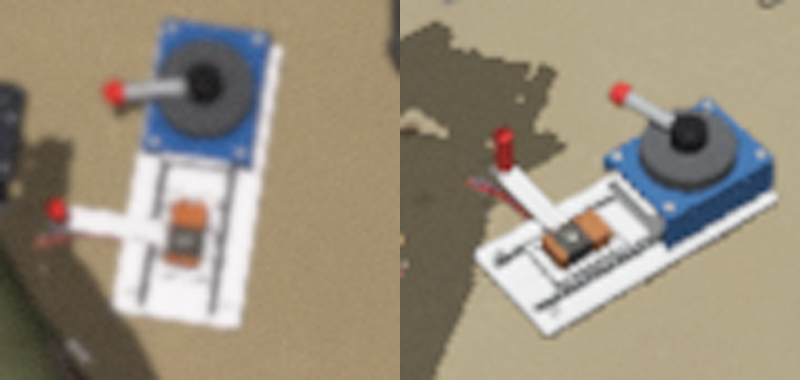

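The battery lies flat in the pocket, around crop (187,235) in the top view. Next I'll push the sled home.

```bash
python3 - <<'E'
from h import *
go(W([-.06,.09,.1]),-9.7); go(W([-.06,.09,.031]),-9.7)
E
```

```text
shift [0.04 7.09 5.46] turn [  0.    0.1 -90. ]
shift [ 0.04  7.08 12.36] turn [  0.    0.1 -90. ]
```

```bash
python3 -m creep '[[0,0.5,0,0,0,-10,4.5],[0,1,0,0,0,-20,4.5],[0,2,0.5,0,0,-30,4.5],[0,3,1,0,0,-40,4.5],[0,4,2,0,0,-50,4.5],[0,5,3,0,0,-60,4.5],[0,6,4,0,0,-70,4.5],[0,7.1,4.5,0,0,-80,4.5],[0,7.1,4.5,0,0,-90,4.5],[0,7.1,4.5,0,0,-90,4.5]]'; python3 -m creep '[[0,0,3,0,0,0,4.5],[0,0,6,0,0,0,4.5],[0,0,7.9,0,0,0,4.5],[0,0,7.9,0,0,0,2],[0,0,7.9,0,0,0,2],[0,0,7.9,0,0,0,2],[0,0,7.9,0,0,0,2]]'; python3 - <<'E'
from h import *
st(); go(W([.027,.09,.031]),-9.7)
E
```

```text
clock: 21.08
position: [0.4826, 0.2191, 0.1102]
ee_rot: [2.404, 2.022, 0.0]
wrist_force: [0.8, 0.5, -0.4]
grip_width: 0.0448
finger_force: 0.0
clock: 21.95
position: [0.4828, 0.2202, 0.0315]
ee_rot: [2.402, 2.024, 0.001]
wrist_force: [-1.0, -0.7, -0.2]
grip_width: 0.0204
finger_force: 0.0
t 21.95 tcp [0.4828 0.2202 0.0315] loc mm [-60.   90.4  31.5] yaw -9.8 F [-1.  -0.7 -0.2] w 0.0204 j [ 0.36  0.47  1.73 -0.    0.94  0.53]
shift [-0.02  8.7   0.06] turn [ 0.  -0.  -0.1]
```

```bash
python3 -m creep '[[0,0.6,0,0,0,0,2],[0,1.4,0,0,0,0,2],[0,2.4,0,0,0,0,2],[0,3.4,0,0,0,0,2],[0,4.4,0,0,0,0,2],[0,5.4,0,0,0,0,2],[0,6.4,0,0,0,0,2],[0,7.4,0,0,0,0,2],[0,8.2,0,0,0,0,2],[0,8.7,0,0,0,0,2],[0,9.1,0,0,0,0,2],[0,9.1,0,0,0,0,2]]'; python3 -m creep '[[0,0.15,0,0,0,0,2],[0,0.15,0,0,0,0,2]]'; python3 -m creep '[[0,0.1,0,0,0,0,2],[0,0.1,0,0,0,0,2]]'; python3 -c "
from h import *
st()"
```

```text
clock: 23.45
position: [0.5725, 0.2046, 0.0309]
ee_rot: [2.402, 2.025, 0.0]
wrist_force: [0.4, 0.4, -0.2]
grip_width: 0.0199
finger_force: 0.0
clock: 23.7
position: [0.5736, 0.2044, 0.0309]
ee_rot: [2.402, 2.025, -0.0]
wrist_force: [-1.4, -0.0, -0.6]
grip_width: 0.02
finger_force: 0.6
clock: 23.95
position: [0.5747, 0.2043, 0.0309]
ee_rot: [2.402, 2.025, -0.0]
wrist_force: [-1.9, -0.6, 0.1]
grip_width: 0.0196
finger_force: 0.8
t 23.95 tcp [0.5747 0.2043 0.0309] loc mm [33.3 90.1 30.9] yaw -9.7 F [-1.9 -0.6  0.1] w 0.0196 j [ 0.28  0.62  1.49 -0.    1.03  0.45]
```

```bash
python3 -m creep '[[0,0.15,0,0,0,0,2],[0,0.15,0,0,0,0,2]]'; python3 -m creep '[[0,0.1,0,0,0,0,2],[0,0.1,0,0,0,0,2]]'
```

```text
clock: 24.2
position: [0.5753, 0.2042, 0.0308]
ee_rot: [-2.401, -2.024, 0.003]
wrist_force: [-7.9, 0.3, 3.5]
grip_width: 0.0208
finger_force: 4.3
clock: 24.45
position: [0.5755, 0.2042, 0.0307]
ee_rot: [-2.4, -2.024, 0.006]
wrist_force: [-14.7, 0.9, 5.7]
grip_width: 0.0202
finger_force: 7.1
```

```bash
python3 -m creep '[[0,-0.5,0,0,0,0,3.6],[0,-0.5,0,0,0,0,3.6],[0,-0.5,-3,0,0,0,3.6],[0,-0.5,-8,0,0,0,3.6],[0,-0.5,-8,0,0,0,3.6]]'; python3 - <<'E'
from h import *
st(); ft=grab_frame("top"); fs=grab_frame("scene")
for f,u,v in((ft,245+115/4.21-.5,150+92/4.22-.5),(fs,255+(620-400)/4.44-.5,140+94/4.47-.5)):
    q=loc(ray(f,u,v,.07))*1e3; print(q.round(1),np.degrees(np.arctan2(q[1],40-q[0])))
ph=1.3
P=W([.04-.062*np.cos(ph),.062*np.sin(ph),.11]); go(P,80.3-np.degrees(ph))
E
```

```text
clock: 25.08
position: [0.5743, 0.2053, 0.1151]
ee_rot: [2.4, 2.023, 0.011]
wrist_force: [0.9, 0.7, -1.4]
grip_width: 0.0362
finger_force: 0.0
t 25.07 tcp [0.5743 0.2053 0.1151] loc mm [ 32.8  91.  115.1] yaw -9.7 F [ 0.9  0.7 -1.4] w 0.0362 j [ 0.28  0.51  1.44 -0.    1.18  0.45]
[25.2 60.9 70. ] 76.33065845799945
[26.9 64.4 70. ] 78.46669652040197
shift [-3.04 -0.76  0.1 ] turn [  0.   -0.  -15.6]
```

```bash
python3 -m creep '[[-1.5,-0.4,0,0,0,-7,4],[-3,-0.7,0,0,0,-13,4],[-3,-0.7,0,0,0,-13,4],[-3,-0.7,3,0,0,-13,4],[-3,-0.7,5.5,0,0,-13,4],[-3,-0.7,5.5,0,0,-13,2.2],[-3,-0.7,5.5,0,0,-13,2.2],[-3,-0.7,5.5,0,0,-13,2.2]]'; python3 - <<'E'
from h import *
st()
for ph in (1.3,1.15,1.0,.85,.7,.55,.4,.3,.2,.1,0.03,0,-.03):
    print(ph,end=" ");go(W([.04-.062*np.cos(ph)-.002*np.sin(ph),.062*np.sin(ph)-.002*np.cos(ph),.0605]),80.3-np.degrees(ph))
E
```

```text
clock: 26.18
position: [0.5608, 0.1767, 0.057]
ee_rot: [2.157, 2.283, 0.002]
wrist_force: [-0.2, -0.2, 0.3]
grip_width: 0.0218
finger_force: 0.0
t 26.18 tcp [0.5608 0.1767 0.057 ] loc mm [24.3 60.5 57. ] yaw 3.2 F [-0.2 -0.2  0.3] w 0.0218 j [0.24 0.54 1.55 0.   1.05 0.19]
1.3 shift [-0.06 -0.3  -0.35] turn [ 0.1 -0.  -2.6]
1.15 shift [-0.2  -1.22 -0.35] turn [  0.1  -0.  -11.2]
1.0 shift [-0.48 -2.11 -0.35] turn [  0.1  -0.  -19.8]
0.85 shift [-0.89 -2.94 -0.35] turn [  0.1   0.  -28.4]
0.7 shift [-1.42 -3.71 -0.36] turn [  0.1   0.  -37. ]
0.55 shift [-2.05 -4.39 -0.36] turn [  0.1   0.  -45.5]
0.4 shift [-2.78 -4.96 -0.36] turn [  0.1   0.  -54.1]
0.3 shift [-3.31 -5.28 -0.36] turn [  0.1   0.  -59.9]
0.2 shift [-3.87 -5.55 -0.36] turn [  0.1   0.  -65.6]
0.1 shift [-4.46 -5.76 -0.36] turn [  0.1   0.  -71.3]
0.03 shift [-4.88 -5.87 -0.36] turn [  0.1   0.  -75.3]
0 shift [-5.06 -5.91 -0.36] turn [  0.1   0.  -77.1]
-0.03 shift [-5.24 -5.94 -0.36] turn [  0.1   0.  -78.8]
```

```bash
python3 -m creep '[[-0.06,-0.3,-0.35,0,0,-2.6,2.2],[-0.2,-1.22,-0.35,0,0,-11.2,2.2],[-0.48,-2.11,-0.35,0,0,-19.8,2.2],[-0.89,-2.94,-0.35,0,0,-28.4,2.2],[-1.42,-3.71,-0.35,0,0,-37,2.2],[-2.05,-4.39,-0.35,0,0,-45.5,2.2],[-2.78,-4.96,-0.35,0,0,-54.1,2.2],[-2.78,-4.96,-0.35,0,0,-54.1,2.2]]';  python3 - <<'E'
from h import *
st()
for ph in (.3,.2,.1,0,-.03):
    print(ph,end=" ");go(W([.04-.062*np.cos(ph)-.002*np.sin(ph),.062*np.sin(ph)-.002*np.cos(ph),.0605]),80.3-np.degrees(ph))
E
```

```text
clock: 27.18
position: [0.5126, 0.1457, 0.0603]
ee_rot: [0.885, 3.013, 0.001]
wrist_force: [0.4, -0.1, -0.4]
grip_width: 0.0222
finger_force: 0.0
t 27.18 tcp [0.5126 0.1457 0.0603] loc mm [-18.   21.9  60.3] yaw 57.3 F [ 0.4 -0.1 -0.4] w 0.0222 j [ 0.21  0.43  1.71 -0.    1.   -0.79]
0.3 shift [-0.05 -0.57 -0.03] turn [ 0.   0.1 -5.8]
0.2 shift [-0.16 -1.18 -0.03] turn [  0.    0.1 -11.6]
0.1 shift [-0.34 -1.78 -0.03] turn [  0.    0.1 -17.3]
0 shift [-0.57 -2.35 -0.03] turn [  0.    0.1 -23. ]
-0.03 shift [-0.65 -2.52 -0.03] turn [  0.    0.1 -24.7]
```

```bash
python3 -m creep '[[-0.05,-0.57,0,0,0,-5.8,2.2],[-0.16,-1.18,0,0,0,-11.6,2.2],[-0.34,-1.78,0,0,0,-17.3,2.2],[-0.45,-2.1,0,0,0,-20,2.2],[-0.57,-2.35,0,0,0,-23,2.2],[-0.57,-2.35,0,0,0,-23,2.2]]';  python3 -c "
from h import *
st()"; python3 -m creep '[[0,-0.1,0,0,0,0,2.2],[0,-0.1,0,0,0,0,2.2]]'
```

```text
clock: 27.92
position: [0.5048, 0.1232, 0.0598]
ee_rot: [0.269, 3.129, 0.0]
wrist_force: [-0.4, -0.4, -0.4]
grip_width: 0.0216
finger_force: 0.1
t 27.93 tcp [0.5048 0.1232 0.0598] loc mm [-21.9  -1.6  59.8] yaw 80.2 F [-0.4 -0.4 -0.4] w 0.0216 j [ 0.17  0.41  1.75  0.    0.99 -1.23]
clock: 28.18
position: [0.5045, 0.1222, 0.0596]
ee_rot: [0.266, 3.13, 0.0]
wrist_force: [0.5, 2.2, 1.8]
grip_width: 0.0218
finger_force: 0.9
```

```bash
python3 -m creep '[[0,0,0,0,0,0,4],[0,0,0,0,0,0,4],[0,0,-3,0,0,0,4],[0,0,-8,0,0,0,4],[-2,10,-10,0,0,0,4],[-3,16,-10,0,0,0,4],[-4,20,-10,0,0,0,4],[-4,20,-10,0,0,0,4]]'; python3 - <<'E'
from h import *
st()
ft=save("top","mt"); fs=save("scene","ms")
a=[ft["color"],fs["color"]]
c=np.hstack([cv2.resize(a[0][150:240,245:340],(400,380),interpolation=cv2.INTER_CUBIC),cv2.resize(a[1][140:225,255:345],(400,380),interpolation=cv2.INTER_CUBIC)]); cv2.imwrite("pics/mz.png",c[:,:,::-1])
f0=[cv2.imread("pics/top0.png")[:,:,::-1],cv2.imread("pics/scene0.png")[:,:,::-1]]
# red-ball and peg centroids, before and now
for nm,f,imgs,win in(("top",ft,(f0[0],a[0]),(245,145,340,240)),("scene",fs,(f0[1],a[1]),(265,145,350,220))):
  for im in imgs:
    s=im[win[1]:win[3],win[0]:win[2]].astype(int); w=np.clip(s[...,0]-1.7*np.maximum(s[...,1],s[...,2]),0,None)
    n,l,q,c=cv2.connectedComponentsWithStats((w>10).astype(np.uint8))
    for k in range(1,n):
        if q[k,4]>=5:
            ys,xs=np.nonzero(l==k); u=(xs*w[ys,xs]).sum()/w[ys,xs].sum()+win[0]; v=(ys*w[ys,xs]).sum()/w[ys,xs].sum()+win[1]
            r=loc(ray(f,u,v,.072))*1e3; print(nm,q[k,4],round(u,2),round(v,2),r.round(1),"ang",round(np.arctan2(-r[1],40-r[0]),3))
E
```

```text
clock: 29.18
position: [0.5772, 0.3154, 0.1587]
ee_rot: [-0.26, -3.13, 0.0]
wrist_force: [-1.3, -0.1, 0.3]
grip_width: 0.0401
finger_force: 0.0
t 29.18 tcp [0.5772 0.3154 0.1587] loc mm [ 17.2 200.  158.7] yaw 80.5 F [-1.3 -0.1  0.3] w 0.0401 j [ 0.44  0.58  1.23  0.    1.33 -0.96]
top 19 263.1 169.83 [25.5 86.7 72. ] ang -1.405
top 16 289.19 189.74 [-22.4   1.5  72. ] ang -0.025
top 19 263.1 169.84 [25.5 86.7 72. ] ang -1.405
top 17 290.31 189.89 [-22.4  -1.8  72. ] ang 0.028
scene 26 300.08 160.58 [15.3 70.3 72. ] ang -1.234
scene 21 303.56 177.68 [-20.3   3.7  72. ] ang -0.061
scene 31 300.06 160.28 [16.1 71.4 72. ] ang -1.248
scene 20 304.31 178.54 [-20.6  -0.7  72. ] ang 0.011
```

View pics/mz.png

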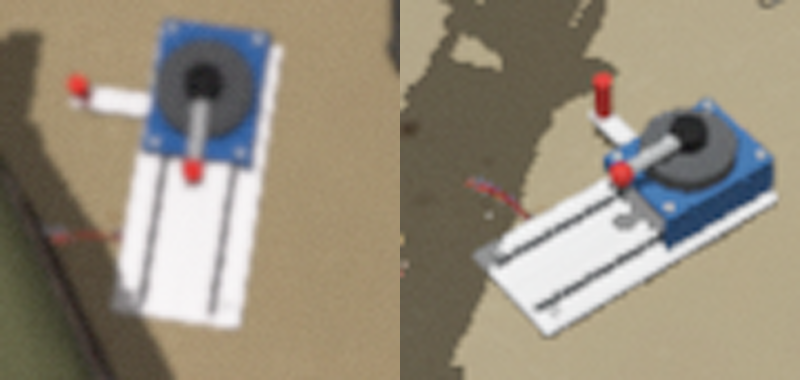

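The lever points out of the front and the sled is home. I'll measure the lever's angle from hub to ball, which doesn't depend on the fitted origin.

```bash
python3 - <<'E'
from h import *
ft=grab_frame("top"); fs=grab_frame("scene")
for nm,f,fn,(u0,v0,u1,v1),ball in(("top",ft,"mt",(280,157,306,182),(290.31,189.89)),("top0",ft,"top0",(280,157,306,182),(289.19,189.74)),("scene",fs,"ms",(305,158,328,182),(304.31,178.54)),("scene0",fs,"scene0",(305,158,328,182),(303.56,177.68))):
    im=cv2.imread(f"pics/{fn}.png").max(2)[v0:v1,u0:u1].astype(float)
    w=np.clip(60-im,0,None); ys,xs=np.nonzero(w>0); u=(xs*w[ys,xs]).sum()/w.sum()+u0; v=(ys*w[ys,xs]).sum()/w.sum()+v0
    h=loc(ray(f,u,v,.08 if "top" in nm else .074))*1e3; b=loc(ray(f,*ball,.072))*1e3
    print(nm,len(xs),h.round(1),b.round(1),round(np.arctan2(h[1]-b[1],h[0]-b[0]),3))
E
```

```text
top 63 [38.8 -0.6 80. ] [-22.4  -1.7  72. ] 0.019
top0 68 [38.8 -0.6 80. ] [-22.4   1.5  72. ] -0.035
scene 58 [39.4 -3.  74. ] [-20.6  -0.7  72. ] -0.039
scene0 58 [39.2 -3.  74. ] [-20.3   3.7  72. ] -0.112
```

The lever is within about 0.02–0.04 rad of straight, the sled is home and the arm is clear, so I'm handing in.

```bash
python3 -c "
from rig import *
print(close_job())"
```

```text
the job is handed in; nothing more can be done
None
```

The battery is flat in the pocket, the sled is pushed fully home, and the lever is back within about 0.04 rad of straight out. I judged the lock from that angle and did not pull on the sled to test it. The job was handed in at about 29 s, with the arm clear and no result reported.

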